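Load the blue slide from the slide warmer into the slide reader

ROBOT

A 6-joint arm with a two-finger parallel gripper is mounted at the origin on the work surface. World frame = base frame: x ahead of the robot, y to its left, z up, the work surface at z = 0. Lengths are in m, angles in degrees, forces in N, time in s.
With the tool pointing down it reaches from about 0.35 to 0.875 m from the base axis. Payload 4.2 kg.
Tool frame: the origin (TCP) lies midway between the tips of the shut fingers; the grasp point (between the pads) lies 19 mm behind it; z points along the fingers, x is the direction in which the jaws open and shut, and the axes are right-handed (so a half turn about z gives the same grasp; the last joint's range is limited). The gripper opens to 87 mm and grips with 3 to 60 N. Pads are 19 mm wide; open, the fingers measure 117 mm over their backs; the gripper's body (75 mm by 190 mm) begins 51 mm behind the grasp point.
Start: joints at [86.035, 22.042, 0.453, 0, -68.411, -14.817], TCP at [0.201, 0.592, 0.223] pointing down, gripper open.
Joint ranges: [-179.83, 179.83], [-69.29, 118.12], [-61.27, 80.66], [-181.25, 117.63], [-171.15, -9.14], [-177.46, 177.46]. Speed limits (degrees/s): [159.86, 159.86, 180, 180, 180, 180].

INTERFACE

Orientations are given as a 3x3 rotation matrix whose columns are the frame's x, y, z axes.
In Python, from station import sense, capture, finish_job, find_in gives the robot as it stands.
- The arm moves only by the shell command python3 -m creep 'ROWS'. ROWS is JSON, a list of rows, each a list of 7 numbers: the shift along the tool's x, y, z in mm, then the turn, a rotation vector about the tool's x, y, z in degrees, then the opening, from 0 (shut) to 1 (fully open). A call has exactly 10 rows; each row shifts and turns the commanded pose from where the row before left it, along the tool's axes as they then stand; what a row does not reach is not made up. A row lasts 1/8 s, in which the tool goes at most 62.5 mm and 10.7 degrees, less where a joint would pass 70% of its speed; a pose out of reach is approached as far as the arm can. A call with a gripper value outside its range is refused whole. The fingers move at their own pace and stop on an object; the grip force is fixed at half the most. Time passes only in rows, so rows that do not move let the fingers close, or fill a call up. It gives the time, the measured TCP pose, the force and the opening at its end, in the units of the state.
- sense(): the state, without advancing time (a new reading comes with each control period).
- capture(name): name is "scene" or "top" or "wrist"; returns a dict with "color" (480x640x3 uint8, blue, green, red), "vertical_fov" (degrees; the focal length in pixels is half the picture's height over the tangent of half this angle, whatever the lens; pixels are square), "cx", "cy" (the principal point, pixels), "R" (3x3) and "t" (3): a world point X has camera coordinates R X + t. Camera axes: x right, y down, z forward; pixel columns grow to the right and rows downward; lengths in m; the calibration is good to about 2 mm. A picture is of the moment at which its call begins. There is no depth.
- finish_job(): hands the job in, once; it reports no verdict.
Trained networks look in the newest picture that a camera, given by its name, has taken for a name from the list of things; names that differ only in an ending like _2 or _b are one class to them, and where a whole thing is asked for, a point or a joint stands for the part that bears it (a point fixed in the world has none). Each returns a list of dicts, best first, with "p" (0 to 1); they miss things now and then, are a little off and sometimes report something else, mostly with a low value. They report only what shows in the picture. A call takes as long as a camera call. They do not tell look-alikes from the thing itself.
- find_in(camera, name): "xy" ([column, row] in pixels, amid what is visible of it).
The state is a dict: "time_s": time; "joints": joint angles; "joint_velocities": joint speeds; "effort": joint torques, N m; "tcp_pos": TCP position; "ee_rot": TCP orientation; "wrist_force": force on the tool from outside, world axes, zero at the start; "moment": the same for the moment, N m; "gripper_width": opening from 0.0 (shut) to 1.0 (fully open).
Only numpy, scipy, OpenCV 4.12 (cv2) and the standard library are available. Lean on these libraries where they do the work, as an engineer would, in place of code of your own. Each camera call takes 0.05 s, during which the arm holds its last target. There are 200 camera calls.

TASK

The long glass slide with the blue frosted end is dry, but the warmer's guide ribs leave no room for fingers beside it: slide it flat along its lane, frosted end first, until that end sticks out well over the warmer's front edge (facing the robot) without tipping off, then pinch it there by its two long sides and lift it. Lay it flat in the pocket of the reader's open carrier, without dropping it, and push the carrier fully home. Press lightly, it is glass, and leave the two white-ended slides and everything else on the bench where they are.

Things in the scene. Friction and masses are not known exactly. Their poses are not given: they have to be found in the camera images.
- slide_blue: The slide to load: glass, 100 x 50 x 2 mm, about 25 g, violet patch in the middle, opaque BLUE frosted band across one end. Origin: centre of its underside; x along its length, away from the frosted end (at x = -50 mm); z up. Starts flat in a lane of the warmer, frosted end 15 to 35 mm short of the front edge. A push of under 1 N on its rear edge slides it; friction about 0.6.
- frosted_end (a point): Middle of the blue slide's frosted end face, 50 mm from the slide's origin and 1 mm above its underside; same axes. Its distance out in front of the warmer's edge is the overhang: 28 to 40 mm lies safely and leaves room to pinch, at 50 mm the slide tips off.
- slide_white1: Bystander: a slide like the blue one but with a WHITE frosted end. The three slides lie side by side on the warmer, one in each lane, in any order. Origin and axes as for the blue slide.
- slide_white2: The other white-ended slide, likewise.
- warmer: Slide warmer, fixed, left or right of the reader: a white box under a black plate 200 (x) x 320 (y) x 6 mm. Origin: centre of its underside; x points away from its front edge. Slides lie on the flat plate top, 75 mm above the bench, in 3 lanes (y = -95, 0, 95 mm) 55 mm wide between ribs 5 wide, 4 mm high, from x = -98 to +52 mm. No rim: lanes end freely, front edge at x = -100 mm, box 12 mm behind it.
- warmer_edge (a point): Middle of the upper front edge of the warmer's black plate, 75 mm above the bench, free air in front and below; axes as for the warmer (x points back over the plate along the lanes, y along the edge). The edge roughly faces the robot.
- reader: Slide reader, fixed: white housing 220 wide (y) x 260 mm deep (x), 101 mm high, 149 mm from 120 mm behind its front face on. The front face, towards the robot, is at x = +77.5 mm, with a slot for the carrier. Origin: on the bench under the pocket's middle when the carrier is fully open; x points into the housing, the way the carrier closes.
- carrier (a joint): How far the carrier is out of the reader, m: 0 is fully home (hard stop), 0.150 fully open. Starts at 0.138 to 0.150. About 2.5 N of friction, slight damping; it stays where it is left.
- pocket (a point): Middle of the pocket's floor, 58 mm above the bench, moves with the carrier; the middle of the slide's underside belongs here, frosted end outwards (-x). x points into the housing. Pocket 107 (x) x 56 mm (y): 5 mm high wire stop at the inner end and side rails along x = +5 to +57 mm. Under x = -74 to -2 the floor is a tongue 26 mm wide, 6 mm thick, with free air beside it for fingers.
- carrier_front (a point): Middle of the outer face (towards the robot, -x) of the carrier's dark-blue front block, 61 mm above the bench, 97.5 mm before the pocket's middle. Block 130 wide (y), 50 high (36 to 86 mm above the bench), 25 mm thick. Push this face; when home it is 25 mm in front of the housing. An outer stop 26 mm wide, 4 mm high lies 53.5 to 59.5 mm before the pocket's middle.
- tip_box: Bystander: closed orange pipette-tip box 85 x 122 x 65 mm, origin at the centre of its underside.
- reagent: Bystander: amber bottle with a blue cap, 56 mm across, 120 mm high, origin at the centre of its underside.
- marker: Bystander: white marker pen with a blue cap, 127 mm long, 13 mm thick, lying on the bench; origin at the middle of its underside, x along it.
- dishes: Bystander: two stacked clear dishes, 90 mm across, 28 mm high together; origin at the centre of the underside.
Things that resemble listed ones, but are neither listed nor needed, are in the scene too. Leave any orange or yellow look-alike of the slide_blue alone.

How it is judged (in metres and radians):
On the way, in this order (a step that is already met when the one before it is completed fails the run):
1. the blue slide lies flat on the warmer with its frosted end at least 20 mm out over the front edge (x of frosted_end in the frame of warmer_edge below -0.02 m and z of frosted_end in the frame of warmer_edge between -0.002 and 0.004 m and angle between slide_blue's own z axis and vertical below 0.05 rad), for 0.2 s.
2. the blue slide is held between the fingers, lifted clear of the warmer (z of slide_blue in the frame of warmer_edge above 0.015 m and contact force between slide_blue and the fingers above 0.5 N and contact force between slide_blue and warmer below 0.05 N), for 0.1 s.
3. the blue slide lies flat in the pocket of the open carrier, let go (x of slide_blue in the frame of pocket between -0.006 and 0.006 m and y of slide_blue in the frame of pocket between -0.006 and 0.006 m and z of slide_blue in the frame of pocket below 0.0025 m and angle between slide_blue's own z axis and vertical below 0.05 rad and contact force between slide_blue and the fingers below 0.05 N and value of joint carrier above 0.05 m), for 0.2 s.
At the end, for the whole second after the job is handed in: The carrier is fully home (within 4 mm) with the blue slide at rest and flat in its pocket (within 6 mm of the middle each way, within 2.5 mm of the floor and 3 degrees of level) (value of joint carrier below 0.004 m and x of slide_blue in the frame of pocket between -0.006 and 0.006 m and y of slide_blue in the frame of pocket between -0.006 and 0.006 m and z of slide_blue in the frame of pocket between -0.0025 and 0.0025 m and angle between slide_blue's own z axis and vertical below 0.05 rad and linear speed of slide_blue below 0.01 m/s); the robot touches nothing.
It fails at once if a white-ended slide was moved by more than 10 mm (distance of any of slide_white1, slide_white2 from where it was at the start of the episode above 0.01 m).
It fails at once if another thing on the bench was moved by more than 20 mm (distance of any of tip_box, reagent, marker, dishes from where it was at the start of the episode above 0.02 m).
It fails at once if the blue slide was dropped (fell freely from more than about 13 mm) or flung (linear speed of slide_blue above 0.5 m/s and contact force between slide_blue and the fingers below 0.05 N).
It fails at once if the blue slide was pressed on the warmer with more than 40 N (contact force between slide_blue and warmer above 40 N).
It also fails if it takes over 62 s, if anything falls off the work surface, if the arm or the gripper's body presses on something with over 40 N, if the wrist force passes 120 N, or if a joint passes its speed limit or range.

## Working session

There is one attempt and no reset: what is moved stays moved. The work goes in short steps, Python scripts to look and compute and a shell command to move; the robot and the scene stay as the last step left them, time stands still between calls to the robot, and variables do not carry over. Pictures are saved under pics/ and viewed, about 8 in all and at most 12, crops included, and the job is handed in when it is done.

```bash
mkdir -p pics; ls; cat > h.py <<'E'
import numpy as np, cv2
from station import sense, capture, find_in, finish_job
def K(c):
    f=240/np.tan(np.radians(c["vertical_fov"])/2); return f,c["cx"],c["cy"]
def ray(c,xy,z):
    f,cx,cy=K(c);R=np.array(c["R"]);t=np.array(c["t"])
    d=R.T@np.array([(xy[0]-cx)/f,(xy[1]-cy)/f,1]);o=-R.T@t
    return o+d*(z-o[2])/d[2]
def proj(c,X):
    f,cx,cy=K(c);p=np.array(c["R"])@np.array(X)+np.array(c["t"]);return [round(float(f*p[0]/p[2]+cx),1),round(float(f*p[1]/p[2]+cy),1)]
E
python3 - <<'E'
from h import *
for n in ["scene","top"]:
    c=capture(n); cv2.imwrite(f"pics/{n}0.png",c["color"])
    print(n,K(c),(-np.array(c["R"]).T@c["t"]).round(3))
    for k,z in dict(slide_blue=.077,slide_white1=.077,warmer=.075,reader=.1,carrier=.06,carrier_front=.06,tip_box=.065,reagent=.12,marker=.013,dishes=.028).items():
        print(k,[(np.round(d["xy"]).tolist(),round(d["p"],2),ray(c,d["xy"],z)[:2].round(3).tolist()) for d in find_in(n,k)[:5]])
print(np.round(sense()["ee_rot"],3))
E
```

```text
pics
scene (np.float64(609.130852900038), 324.25066437670296, 239.8152529188209) [ 1.082 -0.937  1.159]
slide_blue [([199.0, 331.0], 0.8, [0.467, -0.378]), ([269.0, 319.0], 0.77, [0.584, -0.282]), ([273.0, 428.0], 0.67, [0.725, -0.499])]
slide_white1 [([302.0, 263.0], 0.96, [0.57, -0.104]), ([290.0, 292.0], 0.61, [0.588, -0.195]), ([299.0, 310.0], 0.34, [0.633, -0.23])]
warmer [([298.0, 311.0], 0.58, [0.631, -0.233]), ([340.0, 193.0], 0.56, [0.537, 0.165])]
reader [([422.0, 217.0], 0.94, [0.775, 0.149])]
carrier [([340.0, 193.0], 0.67, [0.53, 0.182])]
carrier_front [([340.0, 190.0], 0.92, [0.525, 0.19]), ([368.0, 123.0], 0.54, [0.462, 0.512])]
tip_box [([366.0, 126.0], 0.84, [0.466, 0.487])]
reagent [([194.0, 411.0], 0.96, [0.589, -0.555]), ([269.0, 318.0], 0.42, [0.604, -0.306])]
marker [([367.0, 124.0], 0.74, [0.435, 0.565]), ([277.0, 228.0], 0.52, [0.418, 0.026])]
dishes [([147.0, 386.0], 0.88, [0.423, -0.52])]
top (np.float64(485.3071467019914), 317.5284732223147, 239.70417175698188) [ 0.506 -0.023  1.315]
slide_blue [([476.0, 206.0], 0.96, [0.682, -0.436]), ([429.0, 312.0], 0.94, [0.411, -0.31]), ([229.0, 254.0], 0.67, [0.561, 0.197]), ([421.0, 241.0], 0.66, [0.591, -0.292])]
slide_white1 [([346.0, 250.0], 0.78, [0.57, -0.101])]
warmer [([378.0, 222.0], 0.83, [0.642, -0.184]), ([383.0, 241.0], 0.72, [0.592, -0.197])]
reader [([234.0, 180.0], 0.78, [0.748, 0.183])]
carrier [([231.0, 253.0], 0.75, [0.564, 0.195])]
carrier_front [([233.0, 259.0], 0.74, [0.548, 0.189])]
tip_box [([100.0, 301.0], 0.98, [0.443, 0.529])]
reagent [([505.0, 255.0], 0.7, [0.552, -0.49])]
marker [([298.0, 299.0], 0.63, [0.443, 0.024]), ([346.0, 252.0], 0.43, [0.568, -0.104])]
dishes [([497.0, 306.0], 0.7, [0.42, -0.502])]
[[-0.322 -0.947 -0.   ]
 [-0.947  0.322 -0.   ]
 [ 0.     0.    -1.   ]]
```

View pics/top0.png

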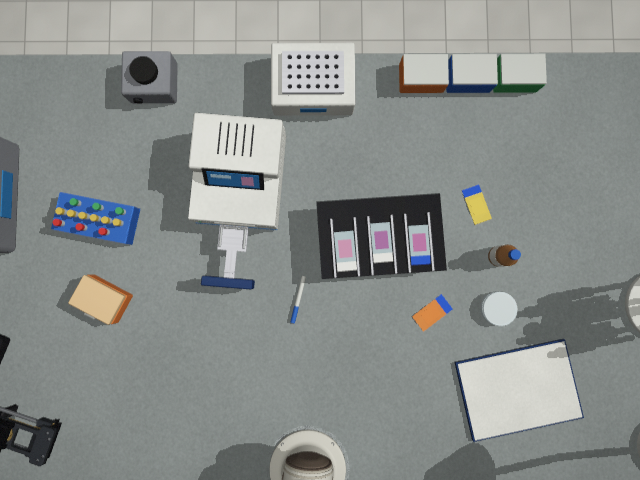

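View pics/scene0.png

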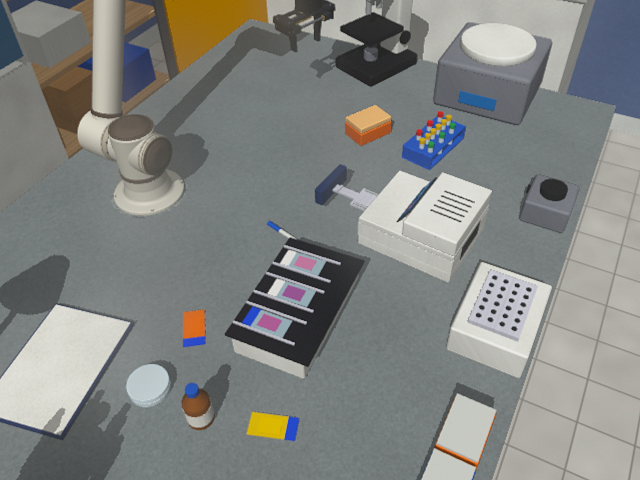

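The top view shows the warmer at about (382,236), with front edge near row 275. Candidates for the blue-ended slide:
- Slide in the right lane with the blue band outward, (420,243). I choose this one: it is glass, has a violet patch and lies in a lane.
- White-ended slides at (345,252) and (381,240).
- Orange block with a blue end at (431,313).
- Yellow block with a blue end at (477,205).

The carrier front block is at (228,282) and the marker is at (297,300).

```bash
cat > m.py <<'E'
from h import *
def quad(c,mask,z,roi):
    x0,y0,x1,y1=roi; m=np.zeros_like(mask); m[y0:y1,x0:x1]=mask[y0:y1,x0:x1]
    cs,_=cv2.findContours(m,cv2.RETR_EXTERNAL,cv2.CHAIN_APPROX_NONE)
    k=max(cs,key=cv2.contourArea); return cv2.boxPoints(cv2.minAreaRect(k)), cv2.contourArea(k)
def show(n,c,mask,z,roi):
    b,a=quad(c,mask,z,roi); W=np.array([ray(c,p,z)[:2] for p in b]); print(n,a,b.round(1).tolist(),W.round(4).tolist(),"mid",W.mean(0).round(4))
    return W
E
python3 - <<'E'
from m import *
c=capture("top"); im=c["color"]; g=im.max(2); hsv=cv2.cvtColor(im,cv2.COLOR_BGR2HSV)
show("plate",c,cv2.morphologyEx((g<45).astype(np.uint8),cv2.MORPH_CLOSE,np.ones((25,25))),.075,(310,180,455,290))
blue=((hsv[...,0]>100)&(hsv[...,0]<130)&(hsv[...,1]>150)).astype(np.uint8)
show("band",c,blue,.077,(400,235,440,275))
vio=((hsv[...,0]>135)&(hsv[...,0]<172)&(hsv[...,1]>60)).astype(np.uint8)
show("violet",c,vio,.077,(405,215,435,270))
show("front",c,blue,.086,(190,265,265,300))
a=cv2.resize(im[190:285,315:450],None,fx=4,fy=4,interpolation=2)
b=cv2.resize(im[205:300,185:275],None,fx=4,fy=4,interpolation=2)
cv2.imwrite("pics/crop.png",np.hstack([a,b])[:,:800] if a.shape[1]+b.shape[1]<=800 else cv2.resize(np.hstack([a,b]),(800,int(380*800/(a.shape[1]+b.shape[1])))))
E
```

```text
plate 9226.5 [[316.29998779296875, 202.1999969482422], [440.3999938964844, 193.60000610351562], [445.70001220703125, 269.6000061035156], [321.6000061035156, 278.20001220703125]] [[0.6929, -0.0256], [0.7138, -0.3463], [0.5178, -0.3551], [0.4977, -0.038]] mid [ 0.6055 -0.1913]
band 143.0 [[411.0, 256.0], [430.0, 256.0], [430.0, 264.0], [411.0, 264.0]] [[0.553, -0.2668], [0.5528, -0.3154], [0.5324, -0.3149], [0.5326, -0.2664]] mid [ 0.5427 -0.2909]
violet 184.0 [[413.0, 234.0], [425.0, 234.0], [425.0, 250.0], [413.0, 250.0]] [[0.6094, -0.273], [0.6092, -0.3038], [0.5682, -0.3029], [0.5683, -0.2722]] mid [ 0.5888 -0.288 ]
front 13.5 [[247.0, 288.0], [252.10000610351562, 280.3999938964844], [255.8000030517578, 282.79998779296875], [250.6999969482422, 290.5]] [[0.4742, 0.1502], [0.4933, 0.1374], [0.4871, 0.1281], [0.468, 0.1408]] mid [0.4807 0.1391]
```

View pics/crop.png

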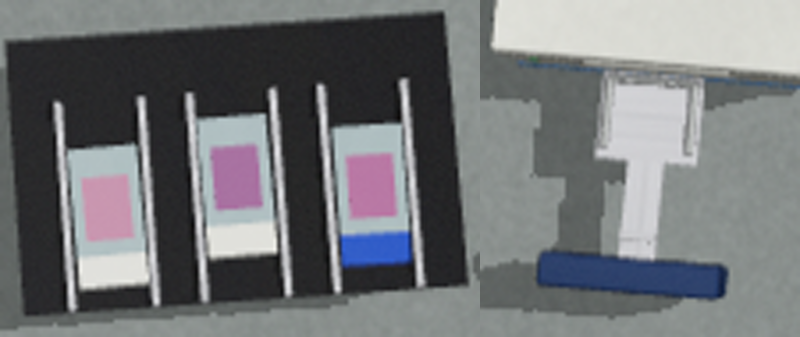

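The close crop (view 3) confirms the choice: the blue-banded slide lies alone in the right lane, and the front edge is about 20 mm in front of its band. The carrier is open, turned a few degrees the other way. I'll move to above the carrier first for a near picture.

```bash
python3 -m creep '[[37,-45.5,0,0,0,0,0.6],[37,-45.5,0,0,0,0,0.6],[37,-45.5,0,0,0,0,0.6],[37,-45.5,0,0,0,0,0.6],[37,-45.5,0,0,0,0,0.3],[37,-45.5,0,0,0,0,0.3],[37,-45.5,0,0,0,0,0],[37,-45.5,0,0,0,0,0],[0,0,0,0,0,-10,0],[0,0,0,0,0,-10,0]]'
python3 - <<'E'
from m import *
c=capture("wrist"); cv2.imwrite("pics/w1.png",c["color"]); print(K(c),(-np.array(c["R"]).T@c["t"]).round(3),np.round(c["R"],3).tolist())
print(np.round(sense()["ee_rot"],3).tolist(), sense()["tcp_pos"])
for k in ["carrier","carrier_front","reader","pocket"]:
    try: print(k,[(np.round(d["xy"]).tolist(),round(d["p"],2)) for d in find_in("wrist",k)[:3]])
    except Exception as e: print(e)
E
```

```text
time_s: 2.4
tcp_pos: [0.451, 0.1932, 0.2227]
ee_rot: [[0.025, -1.0, 0.0], [-1.0, -0.025, 0.0], [-0.0, -0.0, -1.0]]
wrist_force: [0.5, 0.2, -0.5]
gripper_width: 0.036
(np.float64(373.5649502798943), 320.7403134843811, 236.8111400630587) [0.52  0.195 0.385] [[0.024, -1.0, -0.0], [-0.967, -0.023, 0.255], [-0.255, -0.006, -0.967]]
[[0.029, -1.0, 0.0], [-1.0, -0.029, 0.0], [-0.0, -0.0, -1.0]] [0.45083781 0.19365931 0.22268483]
carrier [([323.0, 91.0], 0.93)]
carrier_front [([319.0, 90.0], 0.74)]
reader [([326.0, 78.0], 0.62)]
pocket [([323.0, 94.0], 0.62)]
```

View pics/w1.png

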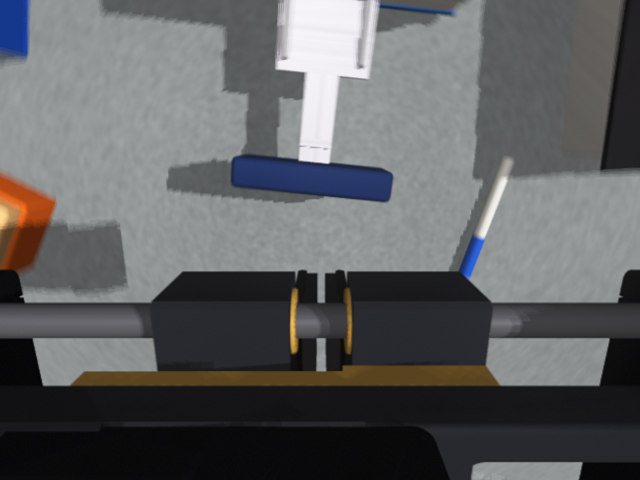

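This picture (view 4) shows the carrier: front block from (232,156) to (392,200), tongue near (318,115), platform step from (276,68) to (368,79), and the marker at (487,217). Next I'll fit the block and tongue, and work out the push pose.

```bash
python3 - <<'E'
from m import *
c=capture("wrist"); im=c["color"]; hsv=cv2.cvtColor(im,cv2.COLOR_BGR2HSV)
blue=((hsv[...,0]>100)&(hsv[...,0]<130)&(hsv[...,1]>110)&(hsv[...,2]<140)).astype(np.uint8)
W=show("block",c,blue,.086,(200,140,420,215))
white=cv2.morphologyEx(((hsv[...,2]>185)&(hsv[...,1]<60)).astype(np.uint8),cv2.MORPH_CLOSE,np.ones((3,3)))
L=[];Rr=[]
for r in range(85,140,3):
    xs=np.where(white[r,260:380])[0]+260; L.append([xs.min(),r]);Rr.append([xs.max()+1,r])
for n,P in (("L",L),("R",Rr)):
    w=np.array([ray(c,p,.058)[:2] for p in P]); k=np.polyfit(w[:,0],w[:,1],1); print(n,w[0],w[-1],np.degrees(np.arctan(k[0])),np.polyval(k,.5),np.abs(np.polyval(k,w[:,0])-w[:,1]).max())
for col in (285,295,345,355,365): 
    rs=np.where(white[40:90,col])[0]+40; p=(col,rs.max()+1); print("step",p,ray(c,p,.058).round(4))
E
```

```text
block 4868.5 [[231.5, 184.1999969482422], [235.0, 151.60000610351562], [395.1000061035156, 169.0], [391.5, 201.60000610351562]] [[0.4828, 0.2663], [0.5082, 0.2625], [0.4971, 0.1365], [0.4711, 0.1376]] mid [0.4898 0.2007]
L [0.56150693 0.20690498] [0.51866805 0.21156938] -5.553041846213493 0.21308651644586996 0.00037749578624537983
R [0.56199162 0.18072504] [0.51916981 0.18445611] -5.464671510661836 0.18634478762613346 0.0004014365011938137
step (285, np.int64(69)) [0.5733 0.2257 0.058 ]
step (295, np.int64(70)) [0.5727 0.2176 0.058 ]
step (345, np.int64(76)) [0.5689 0.1769 0.058 ]
step (355, np.int64(77)) [0.5683 0.1687 0.058 ]
step (365, np.int64(78)) [0.5677 0.1605 0.058 ]
```

```bash
python3 -m creep '[[60.5,-4.5,0,0,0,0,0],[60.5,-4.5,0,0,0,0,0],[60.5,-4.5,0,0,0,0,0],[60.5,-4.5,0,0,0,0,0],[60.5,-4.5,0,0,0,0,0],[60.5,-4.5,0,0,0,0,0],[60.5,-4.5,0,0,0,0,0],[60.5,-4.5,0,0,0,0,0],[0,0,0,0,0,-2,0],[0,0,0,0,0,0,0]]'
cat > wl.py <<'E'
from m import *
import sys
def look(save=None):
    c=capture("wrist"); im=c["color"]; hsv=cv2.cvtColor(im,cv2.COLOR_BGR2HSV)
    if save: cv2.imwrite(save,im)
    s=sense(); T=np.array(s["tcp_pos"]); E=np.array(s["ee_rot"]); print("tcp",T.round(4),"yaw x",np.degrees(np.arctan2(E[1,0],E[0,0])).round(2),"width",s["gripper_width"],"F",np.round(s["wrist_force"],1))
    return c,im,hsv,T,E
E
python3 - <<'E'
from wl import *
c,im,hsv,T,E=look("pics/w2.png")
blue=((hsv[...,0]>105)&(hsv[...,0]<130)&(hsv[...,1]>150)).astype(np.uint8)
show("band",c,blue,.077,(150,0,500,270))
E
```

```text
time_s: 3.95
tcp_pos: [0.4966, -0.2886, 0.2221]
ee_rot: [[0.055, -0.998, -0.001], [-0.998, -0.055, 0.0], [-0.001, 0.001, -1.0]]
wrist_force: [-0.2, -0.2, 1.0]
gripper_width: 0.001
tcp [ 0.4967 -0.288   0.2225] yaw x -86.78 width 0.004271708368416475 F [-0.1 -0.2 -0.8]
band 1622.0 [[296.6000061035156, 155.0], [360.0, 154.0], [360.3999938964844, 181.3000030517578], [297.1000061035156, 182.3000030517578]] [[0.5514, -0.2661], [0.555, -0.317], [0.5332, -0.3191], [0.5295, -0.2673]] mid [ 0.5423 -0.2923]
```

View pics/w2.png

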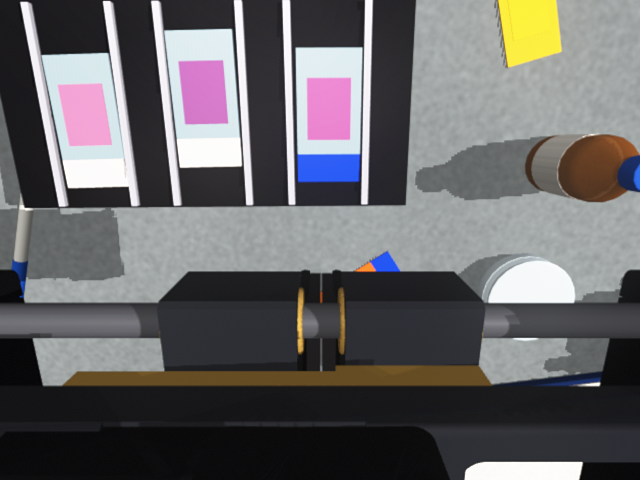

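The picture (view 5) shows the blue slide: band front at row 182, rear edge at row 47, and the plate edge at about row 206 in its lane (ribs at columns 290 and 366).

```bash
python3 - <<'E'
from wl import *
c,im,hsv,T,E=look()
g=cv2.cvtColor(im,cv2.COLOR_BGR2GRAY).astype(float)
P=[]
for col in range(305,355,5):
    r=np.argmin(np.diff(g[:,col])[30:60])  # placeholder
    up=np.abs(np.diff(g[35:60,col])).argmax()+36; ed=np.abs(np.diff(g[192:215,col])).argmax()+193; fr=np.abs(np.diff(im[170:192,col,0].astype(float))).argmax()+171
    P.append((up,fr,ed))
P=np.array(P); print(P.T.tolist())
u,f,e=np.median(P,0)
print("rear",ray(c,(329,u),.077),"front",ray(c,(329,f),.077),"edge",ray(c,(329,e),.075))
e2=[(100,np.abs(np.diff(g[195:215,100])).argmax()+196),(400,np.abs(np.diff(g[195:215,400])).argmax()+196)]
A,B=[ray(c,p,.075) for p in e2];print(e2,A,B,"yaw",np.degrees(np.arctan2(A[1]-B[1],A[0]-B[0]))-90)
# rib inner edges
for r in (60,100,140,170):
    row=g[r,280:380]; w=np.where(row>200)[0]+280; print(r,w[[0,-1]], ray(c,(w[0],r),.079)[:2].round(4),ray(c,(w[-1]+1,r),.079)[:2].round(4))
E
```

```text
tcp [ 0.4969 -0.2876  0.2227] yaw x -86.73 width 0.004811157335253878 F [-0.2  0.8  0.2]
[[48, 48, 48, 48, 48, 48, 48, 48, 48, 48], [182, 182, 182, 182, 182, 182, 182, 182, 182, 182], [206, 206, 206, 206, 206, 206, 206, 206, 206, 206]]
rear [ 0.63159132 -0.28664648  0.077     ] front [ 0.53138861 -0.29278497  0.077     ] edge [ 0.5111269  -0.29406865  0.075     ]
[(100, np.int64(208)), (400, np.int64(206))] [ 0.49872499 -0.10180014  0.075     ] [ 0.51443978 -0.35362032  0.075     ] yaw 3.5709005598841657
60 [285 371] [ 0.6211 -0.254 ] [ 0.6247 -0.3195]
100 [287 370] [ 0.5928 -0.2565] [ 0.5964 -0.3213]
140 [288 369] [ 0.5629 -0.2582] [ 0.5665 -0.3232]
170 [289 368] [ 0.5395 -0.2598] [ 0.5431 -0.3245]
```

```bash
python3 -m creep '[[1.6,-39,0,0,0,-0.3,0],[1.6,-39,0,0,0,0,0],[1.6,-39,0,0,0,0,0],[1.6,-39,0,0,0,0,0],[0,0,34,0,0,0,0],[0,0,34,0,0,0,0],[0,0,34,0,0,0,0],[0,0,34,0,0,0,0],[0,0,0,0,0,0,0],[0,0,0,0,0,0,0]]'
```

```text
time_s: 5.3
tcp_pos: [0.6542, -0.2852, 0.0885]
ee_rot: [[0.063, -0.998, 0.003], [-0.998, -0.063, -0.001], [0.001, -0.002, -1.0]]
wrist_force: [-0.2, -0.3, 0.6]
gripper_width: 0.0
```

```bash
python3 -m creep '[[0,0,5,0,0,0,0],[0,0,4,0,0,0,0],[0,0,2,0,0,0,0],[0,0,1,0,0,0,0],[0,0,0,0,0,0,0],[0,0,0,0,0,0,0],[0,0,0,0,0,0,0],[0,0,0,0,0,0,0],[0,0,0,0,0,0,0],[0,0,0,0,0,0,0]]'; python3 -c "
from station import sense;s=sense();print(s['tcp_pos'],s['wrist_force'])"
```

```text
time_s: 6.55
tcp_pos: [0.6529, -0.2859, 0.0755]
ee_rot: [[0.062, -0.998, 0.0], [-0.998, -0.062, -0.0], [0.0, -0.0, -1.0]]
wrist_force: [-2.3, 2.3, 6.0]
gripper_width: 0.005
[ 0.65289115 -0.28593518  0.07551103] [-2.28197997  2.25908245  5.95046711]
```

```bash
python3 -m creep '[[0,0,-0.8,0,0,0,0],[0,3,0,0,0,0,0],[0,5,0,0,0,0,0],[0,6,0,0,0,0,0],[0,8,0,0,0,0,0],[0,8,0,0,0,0,0],[0,8,0,0,0,0,0],[0,7,0,0,0,0,0],[0,5,0,0,0,0,0],[0,0,0,0,0,0,0]]'
python3 - <<'E'
from wl import *
c=capture("top"); im=c["color"]
cv2.imwrite("pics/t2.png",cv2.resize(im[180:300,340:460],(600,600),interpolation=2))
s=sense();print(np.round(s["tcp_pos"],4),np.round(s["wrist_force"],1))
E
```

```text
time_s: 7.8
tcp_pos: [0.6021, -0.289, 0.0755]
ee_rot: [[0.061, -0.998, -0.002], [-0.998, -0.061, 0.0], [-0.0, 0.002, -1.0]]
wrist_force: [-0.4, 1.0, 5.5]
gripper_width: 0.002
[ 0.6021 -0.289   0.0755] [-1.4  0.8  5.6]
```

View pics/t2.png

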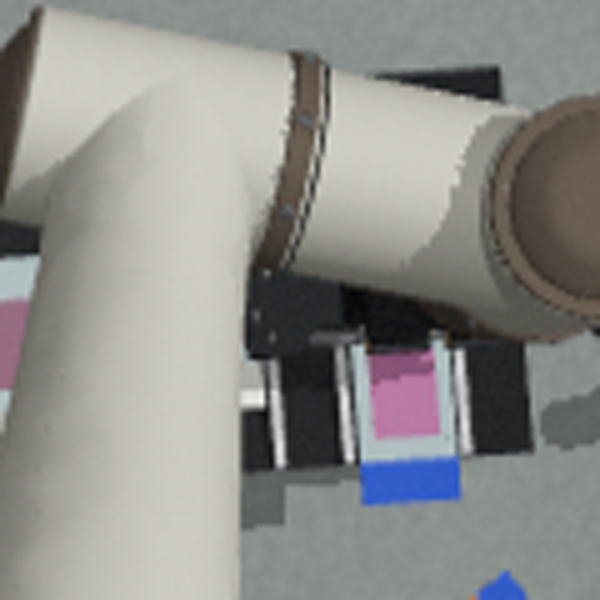

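The picture (view 6) shows the slide, moved straight, with its blue band out over the edge: band front at about row 502 of the crop, edge at about 457, which is about 22 mm. I'll measure it.

```bash
cat > ov.py <<'E'
from wl import *
c=capture("top"); im=c["color"]; hsv=cv2.cvtColor(im,cv2.COLOR_BGR2HSV)
blue=((hsv[...,0]>105)&(hsv[...,0]<130)&(hsv[...,1]>120)).astype(np.uint8)
W=show("band",c,blue,.077,(405,255,440,291))
P=np.array(np.where(blue[255:291,405:440])).T+[255,405]
b=im[:,414:429,0].astype(float).mean(1); g=im[:,414:429,2].astype(float).mean(1); print(b[262:292].round(),g[262:292].round())
v=np.array([.998,.063]); d=(W-np.array([.5111,-.2941]))@v; print("overhang mm",-1000*d)
E
python3 ov.py
```

```text
band 137.0 [[411.70001220703125, 272.20001220703125], [431.0, 270.8999938964844], [431.6000061035156, 279.29998779296875], [412.29998779296875, 280.6000061035156]] [[0.5117, -0.2679], [0.5147, -0.3171], [0.4934, -0.318], [0.4905, -0.2689]] mid [ 0.5026 -0.293 ]
[168. 167. 166. 168. 168. 180. 190. 192. 192. 194. 199. 200. 200. 200.
 200. 200. 200. 200. 177. 149. 143. 142. 141. 142. 142. 142. 143. 143.
 142. 142.] [184. 184. 183. 184. 184. 179. 175. 175. 174. 149.  85.  50.  50.  49.
  50.  50.  50.  50.  95. 133. 139. 139. 138. 138. 138. 138. 139. 140.
 138. 138.]
overhang mm [-2.24745705 -2.13898313 19.13106715 19.01510192]
```

```bash
python3 -m creep '[[0,0,-0.5,0,0,0,0],[0,3,0,0,0,0,0],[0,4,0,0,0,0,0],[0,4,0,0,0,0,0],[0,3,0,0,0,0,0],[0,0,0,0,0,0,0],[0,0,0,0,0,0,0],[0,-4,0,0,0,0,0],[0,-6,-6,0,0,0,0],[0,0,-50,0,0,0,0]]'; python3 ov.py; python3 -c "
from station import sense;s=sense();print(s['tcp_pos'],s['wrist_force'])"
```

```text
time_s: 9.15
tcp_pos: [0.5974, -0.2882, 0.1283]
ee_rot: [[0.061, -0.998, -0.009], [-0.998, -0.061, 0.003], [-0.003, 0.008, -1.0]]
wrist_force: [0.7, -0.9, 0.5]
gripper_width: 0.005
band 132.0 [[412.5, 278.0], [431.5, 276.79998779296875], [432.1000061035156, 284.8999938964844], [413.0, 286.1000061035156]] [[0.4969, -0.2695], [0.4999, -0.3181], [0.4793, -0.319], [0.4764, -0.2704]] mid [ 0.4881 -0.2942]
[168. 168. 167. 167. 168. 168. 166. 167. 167. 166. 173. 198. 205. 205.
 205. 202. 200. 200. 200. 200. 200. 200. 200. 194. 161. 144. 143. 143.
 142. 142.] [184. 184. 184. 184. 184. 184. 183. 184. 184. 183. 185. 188. 189. 190.
 188. 130.  66.  50.  50.  50.  51.  50.  50.  61. 120. 137. 139. 140.
 138. 138.]
overhang mm [12.61002735 12.72263328 33.28267424 33.16291445]
[ 0.60263905 -0.2906967   0.13942956] [ 0.86911109 -0.40514782  6.68247668]
```

```bash
python3 -m creep '[[-0.5,27,-5,0,0,0,0.5],[-0.5,27,-5,0,0,0,1],[-0.5,27,-5,0,0,0,1],[-0.5,27,-5,0,0,0,1],[0,0,0,0,0,0,1],[0,0,0,0,0,0,1],[0,0,0,0,0,0,1],[0,0,0,0,0,0,1],[0,0,0,0,0,0,1],[0,0,0,0,0,0,1]]'
python3 - <<'E'
from wl import *
c,im,hsv,T,E=look("pics/w3.png")
blue=((hsv[...,0]>105)&(hsv[...,0]<130)&(hsv[...,1]>150)).astype(np.uint8)
W=show("band",c,blue,.077,(250,100,400,265))
print("overhang",-1000*(W-np.array([.5111,-.2941]))@np.array([.998,.063]))
g=cv2.cvtColor(im,cv2.COLOR_BGR2GRAY).astype(float)
A=[ray(c,(col,np.abs(np.diff(g[150:260,col])).argmax()+151),.075).round(4).tolist() for col in (200,220,400,405,410)]; print(A)
E
```

```text
time_s: 10.45
tcp_pos: [0.4912, -0.2938, 0.1517]
ee_rot: [[0.061, -0.998, -0.0], [-0.998, -0.061, 0.0], [-0.0, 0.0, -1.0]]
wrist_force: [-0.0, -0.8, 0.1]
gripper_width: 0.981
tcp [ 0.4912 -0.2938  0.1518] yaw x -86.48 width 0.9862337126851158 F [0.2 0.9 1. ]
band 2004.5 [[286.0, 237.0], [361.0, 237.0], [361.0, 264.0], [286.0, 264.0]] [[0.4961, -0.2706], [0.4991, -0.3198], [0.4805, -0.3214], [0.4774, -0.2713]] mid [ 0.4883 -0.2958]
overhang [13.44583684 13.55185833 32.26130718 32.15285722]
[[0.5392, -0.2145, 0.075], [0.5078, -0.2269, 0.075], [0.5143, -0.3442, 0.075], [0.5145, -0.3474, 0.075], [0.5147, -0.3507, 0.075]]
```

View pics/w3.png

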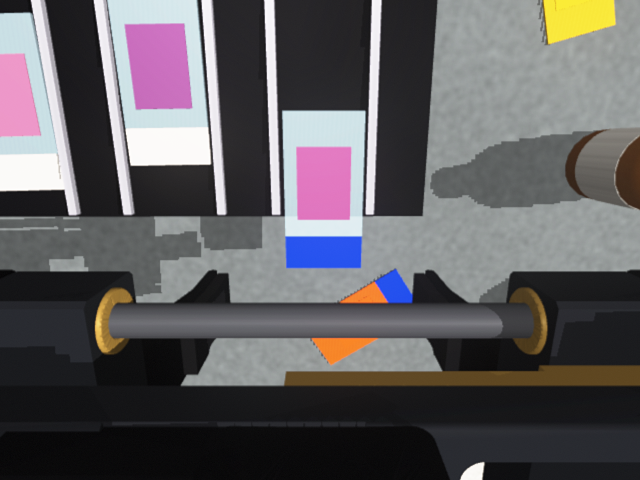

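The picture (view 7) shows the slide, straight and flat, with the band front at row 268 (35 mm overhang) and centred at column 323. The open fingers' centre is at column 320. The orange look-alike at (360,315) is well below. Next I descend and pinch.

```bash
python3 -m creep '[[1.7,-3.2,10,0,0,0,1],[0,0,20,0,0,0,1],[0,0,25,0,0,0,1],[0,0,20,0,0,0,1],[0,0,12,0,0,0,1],[0,0,7.5,0,0,0,1],[0,0,0,0,0,0,1],[0,0,0,0,0,0,0.8],[0,0,0,0,0,0,0.65],[0,0,0,0,0,0,0.62]]' && python3 -c "
from station import sense;s=sense();print(s['tcp_pos'],s['wrist_force'],s['moment'])"
```

```text
time_s: 11.75
tcp_pos: [0.4946, -0.2954, 0.0578]
ee_rot: [[0.061, -0.998, 0.001], [-0.998, -0.061, -0.0], [0.0, -0.001, -1.0]]
wrist_force: [-0.9, -0.2, -0.2]
gripper_width: 0.749
[ 0.49460383 -0.29538498  0.05780822] [-0.91302207 -0.16604752 -0.20038171] [-0.04213458 -0.03252991  0.02296464]
```

```bash
python3 -m creep '[[0,0,0,0,0,0,0.6],[0,0,0,0,0,0,0.5],[0,0,0,0,0,0,0.4],[0,0,0,0,0,0,0.3],[0,0,0,0,0,0,0.3],[0,0,0,0,0,0,0.3],[0,0,-2,0,0,0,0.3],[0,0,-5,0,0,0,0.3],[0,0,-10,0,0,0,0.3],[0,0,-20,0,0,0,0.3]]'
```

```text
time_s: 13.0
tcp_pos: [0.4939, -0.2951, 0.0946]
ee_rot: [[0.061, -0.998, -0.001], [-0.998, -0.061, 0.0], [-0.001, 0.001, -1.0]]
wrist_force: [0.1, 0.8, -0.1]
gripper_width: 0.556
```

```bash
python3 -m creep '[[0,0,-20,0,0,0,0.3],[0,0,-25,0,0,0,0.3],[0,0,-25,0,0,0,0.3],[0,0,-10,0,0,0,0.3],[0,0,0,0,0,0,0.3],[0,0,0,0,0,0,0.3],[0,0,0,0,0,0,0.3],[0,0,0,0,0,0,0.3],[0,0,0,0,0,0,0.3],[0,0,0,0,0,0,0.3]]'
python3 - <<'E'
from wl import *
c,im,hsv,T,E=look("pics/w4.png")
blue=((hsv[...,0]>105)&(hsv[...,0]<130)&(hsv[...,1]>150)).astype(np.uint8)
show("band",c,blue,T[2]+.020,(250,100,400,300))
E
```

```text
time_s: 14.25
tcp_pos: [0.4944, -0.2953, 0.1742]
ee_rot: [[0.061, -0.998, -0.0], [-0.998, -0.061, 0.0], [-0.0, 0.0, -1.0]]
wrist_force: [-0.2, -0.4, -0.6]
gripper_width: 0.552
tcp [ 0.4944 -0.2953  0.1743] yaw x -86.48 width 0.5579449080659592 F [-0.8  0.2 -0.6]
band 36.5 [[381.20001220703125, 267.20001220703125], [389.70001220703125, 264.0], [392.0, 270.0], [383.5, 273.20001220703125]] [[0.5147, -0.3185], [0.5162, -0.3217], [0.5137, -0.3229], [0.5121, -0.3196]] mid [ 0.5142 -0.3207]
```

View pics/w4.png

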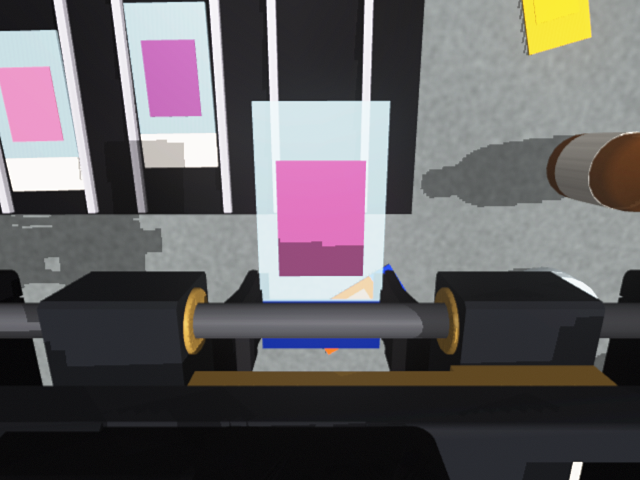

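The picture (view 8) shows the slide held between the pads: rear edge from (252,101) to (389,101), front end from (262,348) to (380,348), with the band partly behind the rod. It looks level. I'll get its pose in the hand by PnP.

```bash
python3 - <<'E'
from wl import *
c=capture("wrist"); f,cx,cy=K(c); s=sense(); T=np.array(s["tcp_pos"]);E=np.array(s["ee_rot"])
Km=np.array([[f,0,cx],[0,f,cy],[0,0,1.]])
# slide frame top face corners; y left of x axis
obj=np.array([[.05,.025,.002],[.05,-.025,.002],[-.05,-.025,.002],[-.05,.025,.002]])
img=np.array([[252,101],[389.5,101],[380,348.5],[262,348.5]],float)
ok,r,t=cv2.solvePnP(obj,img,Km,None,flags=cv2.SOLVEPNP_IPPE)
R=np.array(c["R"]);S=R.T@cv2.Rodrigues(r)[0];p=R.T@(t[:,0]-np.array(c["t"]))
print("slide origin world",p.round(4),"yaw",np.degrees(np.arctan2(S[1,0],S[0,0])),"z",S[:,2].round(3),"xaxis z",S[2,0]); print("rel tcp world",(p-T).round(4),"in tool",(E.T@(p-T)).round(4))
print(cv2.projectPoints(obj,r,t,Km,None)[0].reshape(-1,2).round(1).tolist())
# assumed level at expected height
z=T[2]+.020
print([ray(c,q,z).round(4).tolist() for q in img])
E
```

```text
slide origin world [ 0.5264 -0.2934  0.1964] yaw -86.18247585274145 z [-0.038 -0.209 -0.977] xaxis z 0.2058231616228952
rel tcp world [0.032  0.002  0.0221] in tool [-0.     -0.032  -0.0221]
[[450.0, 306.1], [460.8, 173.1], [201.9, 169.9], [208.9, 286.7]]
[[0.5748, -0.2656, 0.1943], [0.5778, -0.315, 0.1943], [0.478, -0.3217, 0.1943], [0.4749, -0.2712, 0.1943]]
```

```bash
python3 -m creep '[[-30,-4.5,0,0,0,0,0.3],[-50,-8,0,0,0,0,0.3],[-55,-8.5,0,0,0,0,0.3],[-55,-8.5,0,0,0,0,0.3],[-55,-8.5,0,0,0,0,0.3],[-55,-8.5,0,0,0,0,0.3],[-55,-8.5,0,0,0,0,0.3],[-55,-8.5,0,0,0,0,0.3],[-45,-8,0,0,0,0,0.3],[-32,-6,0,0,0,0,0.3]]'
python3 -m creep '[[0,0,0,0,0,3,0.3],[0,0,0,0,0,3,0.3],[0,0,0,0,0,3,0.3],[0,0,15,0,0,0,0.3],[0,0,20,0,0,0,0.3],[0,0,20,0,0,0,0.3],[0,0,15,0,0,0,0.3],[0,0,0,0,0,0,0.3],[0,0,0,0,0,0,0.3],[0,0,0,0,0,0,0.3]]'
python3 - <<'E'
from wl import *
c,im,hsv,T,E=look("pics/w5.png")
E
```

```text
time_s: 15.6
tcp_pos: [0.5419, 0.1977, 0.1744]
ee_rot: [[0.063, -0.998, 0.0], [-0.998, -0.063, 0.0], [-0.0, -0.0, -1.0]]
wrist_force: [0.7, 0.1, -0.4]
gripper_width: 0.56
time_s: 16.85
tcp_pos: [0.5424, 0.1959, 0.1052]
ee_rot: [[-0.095, -0.995, 0.002], [-0.995, 0.095, 0.001], [-0.001, -0.001, -1.0]]
wrist_force: [-0.2, -0.1, -0.1]
gripper_width: 0.553
tcp [0.5423 0.1958 0.1052] yaw x -95.48 width 0.5599319318850404 F [ 0.4 -0.6 -0.2]
```

View pics/w5.png

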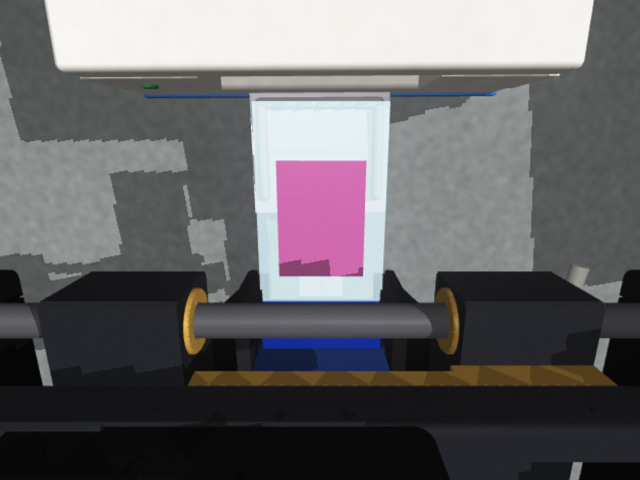

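The picture (view 9) shows the slide above the pocket and well aligned: platform step at row ~208 (columns 256 to 388), wire stop at row ~97. I'll check the numbers.

```bash
python3 - <<'E'
from wl import *
c,im,hsv,T,E=look()
u=np.array([.9954,-.0958]);n=np.array([.0958,.9954]);P=np.array([.573,.1927])
for q,z in (((263,209),.058),((378,209),.058),((256,207),.058),((388,207),.058),((320,96),.063),((320,101),.063)):
    w=ray(c,q,z)[:2]; print(q,"pocket frame mm",1000*((w-P)@u).round(4),1000*((w-P)@n).round(4))
for q in ((252,101),(389.5,101),(380,348.5),(262,348.5)):
    w=ray(c,q,T[2]+.0192)[:2]; print("slide",1000*((w-P)@u).round(4),1000*((w-P)@n).round(4))
g=cv2.cvtColor(im,cv2.COLOR_BGR2GRAY); print("col265 rows195-220",g[195:220,265],"col 320 rows 88-112",g[88:112,320])
print("row190",g[190,245:275],g[190,370:395])
E
```

```text
tcp [0.5422 0.1958 0.1051] yaw x -95.47 width 0.5584722163052974 F [-0.4  0.7 -0.7]
(263, 209) pocket frame mm -0.7 33.099999999999994
(378, 209) pocket frame mm -0.7 -32.5
(256, 207) pocket frame mm 0.5 37.0
(388, 207) pocket frame mm 0.5 -38.1
(320, 96) pocket frame mm 59.4 0.5
(320, 101) pocket frame mm 56.9 0.5
slide 51.3 25.0
slide 51.3 -24.8
slide -49.4 -25.4
slide -49.5 25.4
col265 rows195-220 [232 231 229 226 223 225 231 234 234 234 234 234 233 234 234 234 234 224
 215 214 214 214 214 214 215] col 320 rows 88-112 [109  93  87  93 153 174 176 176 160 130 121 125 141 210 229 226 225 227
 226 223 222 228 235 238]
row190 [ 87  88  87  87  86  87  88  86 103 199 209 223 227 224 220 221 225 228
 229 231 232 232 230 228 227 234 236 236 236 237] [221 217 218 222 225 227 229 230 232 231 230 231 235 235 236 237 193 149
 141 143 145 143 144 143 142]
```

```bash
python3 -m creep '[[0,1,15,0,0,0,0.3],[0,0,20,0,0,0,0.3],[0,0,12,0,0,0,0.3],[0,0,8,0,0,0,0.3],[0,0,4,0,0,0,0.3],[0,0,2,0,0,0,0.3],[0,0,1,0,0,0,0.3],[0,0,0,0,0,0,0.3],[0,0,0,0,0,0,0.3],[0,0,0,0,0,0,0.3]]'
python3 - <<'E'
from wl import *
look()
E
```

```text
time_s: 18.2
tcp_pos: [0.5409, 0.1957, 0.0425]
ee_rot: [[-0.096, -0.995, 0.0], [-0.995, 0.096, 0.0], [-0.0, -0.0, -1.0]]
wrist_force: [-0.5, -0.6, -0.2]
gripper_width: 0.554
tcp [0.5409 0.1957 0.0425] yaw x -95.48 width 0.556049893763274 F [ 0.6  0.2 -0.6]
```

```bash
python3 -m creep '[[0,0,0.6,0,0,0,0.3],[0,0,0.6,0,0,0,0.3],[0,0,0,0,0,0,0.3],[0,0,0,0,0,0,0.3],[0,0,0,0,0,0,0.3],[0,0,0,0,0,0,0.3],[0,0,0,0,0,0,0.3],[0,0,0,0,0,0,0.3],[0,0,0,0,0,0,0.3],[0,0,0,0,0,0,0.3]]'
python3 - <<'E'
from wl import *
c,im,h,T,E=look()
g=cv2.cvtColor(im,cv2.COLOR_BGR2GRAY); print(g[85:115,320])
E
```

```text
time_s: 19.5
tcp_pos: [0.5408, 0.1956, 0.0411]
ee_rot: [[-0.096, -0.995, 0.0], [-0.995, 0.096, 0.0], [-0.0, -0.0, -1.0]]
wrist_force: [0.3, -0.8, -0.0]
gripper_width: 0.56
tcp [0.5409 0.1956 0.0412] yaw x -95.48 width 0.5593275419760899 F [-0.4 -0.2 -0.1]
[142 129 115 100  80  83 136 165 215 231 229 228 228 228 228 229 232 233
 233 232 227 224 223 223 223 223 223 223 223 223]
```

```bash
python3 -m creep '[[0,0,0,0,0,0,0.6],[0,0,0,0,0,0,0.65],[0,0,0,0,0,0,0.75],[0,0,0,0,0,0,0.85],[0,0,0,0,0,0,0.85],[0,0,0,0,0,0,0.85],[0,0,0,0,0,0,0.85],[0,0,-10,0,0,0,0.85],[0,0,-25,0,0,0,0.85],[0,0,-30,0,0,0,0.85]]'
python3 - <<'E'
from wl import *
c,im,h,T,E=look("pics/w6.png")
E
```

```text
time_s: 20.8
tcp_pos: [0.5407, 0.1955, 0.1071]
ee_rot: [[-0.095, -0.995, -0.001], [-0.995, 0.095, -0.0], [0.001, 0.0, -1.0]]
wrist_force: [-0.2, 0.7, 0.3]
gripper_width: 0.851
tcp [0.5435 0.1968 0.112 ] yaw x -95.4 width 0.8543612822409511 F [1.4 0.8 3.3]
```

View pics/w6.png

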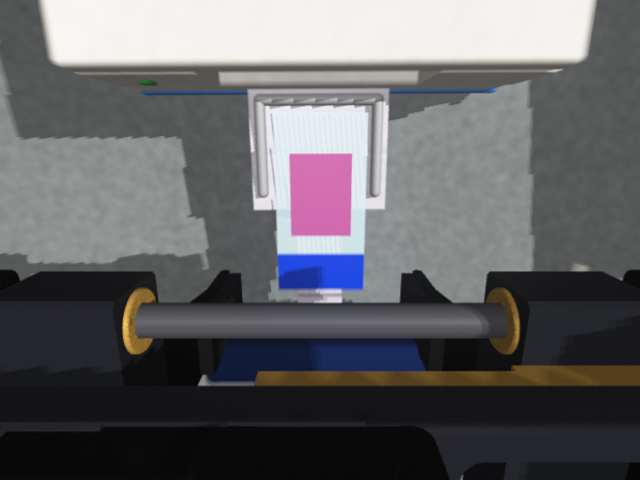

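The picture (view 10) shows the slide released and flat between the rails: rear edge just short of the wire stop at row ~105, blue end at row 290 just inside the outer stop at ~297. I'll check the numbers and move in front of the block.

```bash
cat > chk.py <<'E'
from wl import *
E
python3 -m creep '[[0,0,-25,0,0,0,0.5],[0,0,-20,0,0,0,0],[0,25,0,0,0,0,0],[0,30,0,0,0,0,0],[0,30,0,0,0,0,0],[0,22,0,0,0,0,0],[0,0,0,0,0,0,0],[0,0,0,0,0,0,0],[0,0,0,0,0,0,0],[0,0,0,0,0,0,0]]'
python3 - <<'E'
from wl import *
c,im,hsv,T,E=look("pics/w7.png")
blue=((hsv[...,0]>105)&(hsv[...,0]<130)&(hsv[...,1]>150)&(hsv[...,2]>170)).astype(np.uint8)
W=show("band",c,blue,.060,(220,0,420,265))
dk=((hsv[...,0]>100)&(hsv[...,0]<130)&(hsv[...,1]>110)&(hsv[...,2]<140)).astype(np.uint8)
B=show("block",c,dk,.086,(180,60,460,268))
u=np.array([.9954,-.0958]);n=np.array([.0958,.9954]);P=np.array([.573,.1927])
print("band in pocket",1000*((W-P)@np.c_[u,n]).round(4)); print("block",1000*((B-P)@np.c_[u,n]).round(4)); print("tcp",1000*((T[:2]-P)@np.c_[u,n]))
E
```

```text
time_s: 22.1
tcp_pos: [0.4348, 0.2058, 0.151]
ee_rot: [[-0.096, -0.995, -0.0], [-0.995, 0.096, -0.0], [0.0, 0.0, -1.0]]
wrist_force: [-0.3, -0.4, -0.0]
gripper_width: 0.002
tcp [0.4347 0.2057 0.151 ] yaw x -95.51 width 0.007673151868645909 F [-0.6  0.6 -0.1]
band 2716.0 [[281.0, 71.0], [360.0, 71.0], [360.0, 106.0], [281.0, 106.0]] [[0.5467, 0.2199], [0.5419, 0.1705], [0.5211, 0.172], [0.526, 0.2225]] mid [0.5339 0.1962]
block 8357.0 [[213.8000030517578, 144.10000610351562], [427.0, 142.60000610351562], [427.29998779296875, 183.39999389648438], [214.10000610351562, 185.0]] [[0.5064, 0.2623], [0.4951, 0.1368], [0.4709, 0.1372], [0.4825, 0.2662]] mid [0.4887 0.2006]
band in pocket [[-28.8  24.6]
 [-28.8 -25.1]
 [-49.7 -25.6]
 [-49.6  25.2]]
block [[-73.   62.9]
 [-72.2 -63.1]
 [-96.3 -65. ]
 [-97.1  64.5]]
tcp [-138.89666381   -0.27531931]
```

The band is centred in the pocket: its end is at -49.6 mm, with y within 0.3 mm. Descend, then push.

```bash
python3 -m creep '[[0,0,25,0,0,0,0],[0,0,30,0,0,0,0],[0,0,25,0,0,0,0],[0,0,11,0,0,0,0],[0,-8,0,0,0,0,0],[0,-8,0,0,0,0,0],[0,-5,0,0,0,0,0],[0,-3,0,0,0,0,0],[0,-3,0,0,0,0,0],[0,-3,0,0,0,0,0]]'
python3 -m creep '[[0,-4,0,0,0,0,0],[0,-6,0,0,0,0,0],[0,-7,0,0,0,0,0],[0,-8,0,0,0,0,0],[0,-8,0,0,0,0,0],[0,-8,0,0,0,0,0],[0,-8,0,0,0,0,0],[0,-8,0,0,0,0,0],[0,-8,0,0,0,0,0],[0,-8,0,0,0,0,0]]'
```

```text
time_s: 23.4
tcp_pos: [0.4643, 0.2029, 0.0603]
ee_rot: [[-0.095, -0.995, 0.0], [-0.995, 0.095, 0.0], [-0.0, -0.0, -1.0]]
wrist_force: [0.6, -0.6, 0.9]
gripper_width: 0.006
time_s: 24.65
tcp_pos: [0.5373, 0.196, 0.06]
ee_rot: [[-0.096, -0.995, -0.0], [-0.995, 0.096, -0.0], [0.0, 0.0, -1.0]]
wrist_force: [-3.0, 1.9, 1.4]
gripper_width: 0.006
```

```bash
python3 -m creep '[[0,-8,0,0,0,0,0],[0,-8,0,0,0,0,0],[0,-8,0,0,0,0,0],[0,-8,0,0,0,0,0],[0,-8,0,0,0,0,0],[0,-8,0,0,0,0,0],[0,-6,0,0,0,0,0],[0,-4,0,0,0,0,0],[0,-3,0,0,0,0,0],[0,-2,0,0,0,0,0]]'
python3 -m creep '[[0,-1,0,0,0,0,0],[0,-1,0,0,0,0,0],[0,-1,0,0,0,0,0],[0,-1,0,0,0,0,0],[0,-1,0,0,0,0,0],[0,-1,0,0,0,0,0],[0,-1,0,0,0,0,0],[0,-1,0,0,0,0,0],[0,0,0,0,0,0,0],[0,0,0,0,0,0,0]]'
```

```text
time_s: 25.9
tcp_pos: [0.5995, 0.1899, 0.06]
ee_rot: [[-0.096, -0.995, -0.0], [-0.995, 0.096, -0.0], [0.0, 0.0, -1.0]]
wrist_force: [-2.8, 1.7, -0.2]
gripper_width: 0.003
time_s: 27.15
tcp_pos: [0.603, 0.1895, 0.0601]
ee_rot: [[-0.096, -0.995, -0.009], [-0.995, 0.096, -0.001], [0.002, 0.009, -1.0]]
wrist_force: [-14.2, 5.6, 7.8]
gripper_width: 0.008
```

The force rose to 15 N and motion stopped, so it is probably at the hard stop. I'll back off and check.

```bash
python3 -m creep '[[0,2,0,0,0,0,0],[0,8,0,0,0,0,0],[0,20,0,0,0,0,0],[0,30,0,0,0,0,0],[0,30,0,0,0,0,0],[0,20,0,0,0,0,0],[0,0,-30,0,0,0,0],[0,0,-40,0,0,0,0],[0,0,-20,0,0,0,0],[0,0,0,0,0,0,0]]'
python3 - <<'E'
from wl import *
c,im,hsv,T,E=look("pics/w8.png")
dk=((hsv[...,0]>100)&(hsv[...,0]<130)&(hsv[...,1]>110)&(hsv[...,2]<140)).astype(np.uint8)
B=show("block",c,dk,.086,(120,0,500,268))
u=np.array([.9954,-.0958]);n=np.array([.0958,.9954]);P=np.array([.573,.1927])
print("block",1000*((B-P)@np.c_[u,n]).round(4))
E
```

```text
time_s: 28.4
tcp_pos: [0.4997, 0.2002, 0.1524]
ee_rot: [[-0.096, -0.995, 0.005], [-0.995, 0.096, 0.003], [-0.004, -0.005, -1.0]]
wrist_force: [-0.4, -0.3, 0.0]
gripper_width: 0.007
tcp [0.4986 0.1996 0.1507] yaw x -95.51 width 0.002149266455922535 F [-0.   0.9 -0.8]
block 13132.0 [[168.8000030517578, 11.300000190734863], [471.79998779296875, 9.300000190734863], [472.20001220703125, 68.9000015258789], [169.1999969482422, 70.9000015258789]] [[0.644, 0.2703], [0.6288, 0.1049], [0.5984, 0.1045], [0.6141, 0.276]] mid [0.6213 0.1889]
block [[ 63.2  84. ]
 [ 64.  -82.1]
 [ 33.8 -85.3]
 [ 32.9  86.9]]
```

View pics/w8.png

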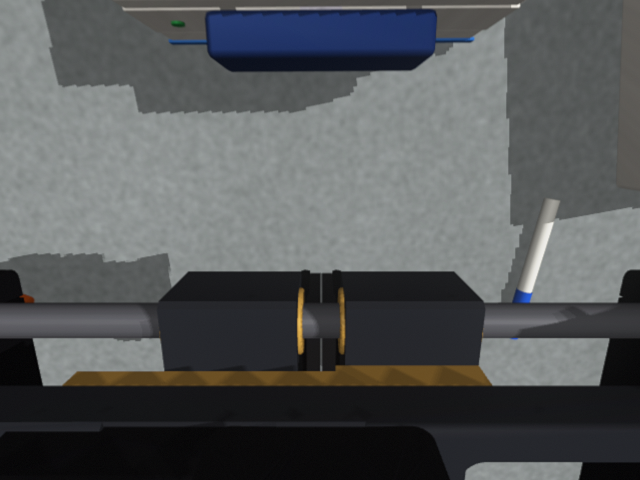

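The picture (view 11) shows the block against the housing: housing edge at row ~8, block top from row 11 to ~57. I'll check the 25 mm gap numerically.

```bash
python3 - <<'E'
from wl import *
c,im,hsv,T,E=look(); hsv=hsv.astype(int)
u=np.array([.9954,-.0958]);P=np.array([.573,.1927])
print(hsv[0:16,150].tolist()); print(im[4:80,320,0].tolist())
for q,z in (((320,8),.101),((320,11),.086),((320,12),.086),((320,54),.086),((320,56),.086),((320,58),.086),((320,70),.036)): print(q,z,1000*((ray(c,q,z)[:2]-P)@u).round(4))
c=capture("top"); cv2.imwrite("pics/t3.png",cv2.resize(np.hstack([c["color"][195:255,185:285],c["color"][190:290,310:450][20:80]]),None,fx=3.3,fy=3.3,interpolation=2))
E
```

```text
tcp [0.4979 0.1993 0.1496] yaw x -95.51 width 0.005998550329101624 F [-0.3 -0.  -0.5]
[[20, 18, 84], [20, 19, 82], [24, 15, 84], [23, 17, 119], [21, 16, 164], [19, 17, 161], [18, 22, 116], [20, 18, 83], [15, 19, 80], [20, 19, 81], [20, 19, 81], [17, 22, 81], [20, 19, 82], [12, 16, 82], [20, 19, 82], [15, 18, 83]]
[150, 101, 63, 60, 64, 65, 68, 83, 101, 106, 105, 105, 106, 107, 106, 107, 106, 105, 105, 106, 106, 106, 105, 105, 105, 103, 104, 104, 104, 102, 103, 102, 103, 101, 101, 101, 101, 101, 100, 100, 100, 97, 91, 84, 77, 69, 62, 56, 47, 39, 33, 29, 30, 30, 31, 29, 29, 30, 31, 29, 30, 30, 31, 35, 65, 83, 87, 87, 87, 86, 86, 85, 85, 85, 85, 84]
(320, 8) 0.101 58.3
(320, 11) 0.086 61.400000000000006
(320, 12) 0.086 60.900000000000006
(320, 54) 0.086 39.9
(320, 56) 0.086 38.9
(320, 58) 0.086 37.900000000000006
(320, 70) 0.036 40.0
```

```bash
python3 -m creep '[[0,-15,0,0,0,0,0],[0,-20,0,0,0,0,0],[0,-20,0,0,0,0,0],[0,-10,0,0,0,0,0],[0,0,0,0,0,0,0],[0,0,0,0,0,0,0],[0,0,0,0,0,0,0],[0,0,0,0,0,0,0],[0,0,0,0,0,0,0],[0,0,0,0,0,0,0]]'
python3 - <<'E'
from wl import *
c,im,hsv,T,E=look("pics/w9.png")
print(im[40:180:1,320].sum(1).tolist()); print(im[40:140,150].sum(1).tolist())
u=np.array([.9954,-.0958]);P=np.array([.573,.1927])
for r in range(40,180,10): print(r,*[(1000*((ray(c,(320,r),z)[:2]-P)@u)).round(1) for z in (.101,.086)])
E
```

```text
time_s: 29.8
tcp_pos: [0.5627, 0.1936, 0.1503]
ee_rot: [[-0.095, -0.995, 0.0], [-0.995, 0.095, 0.0], [-0.0, -0.0, -1.0]]
wrist_force: [-0.1, 0.4, 0.1]
gripper_width: 0.004
tcp [0.5627 0.1935 0.1502] yaw x -95.48 width 0.005208585209035747 F [-0.5  0.4 -0.3]
[720, 721, 721, 721, 723, 724, 724, 724, 724, 724, 724, 724, 727, 727, 727, 729, 728, 727, 727, 727, 727, 725, 724, 724, 724, 722, 721, 721, 721, 721, 722, 721, 723, 724, 724, 724, 725, 725, 727, 727, 727, 727, 727, 727, 727, 727, 725, 724, 725, 725, 724, 723, 723, 724, 724, 724, 724, 724, 724, 725, 725, 724, 725, 727, 727, 727, 727, 727, 726, 725, 725, 724, 724, 724, 723, 722, 724, 723, 724, 723, 703, 662, 602, 535, 426, 303, 218, 168, 152, 158, 163, 164, 167, 165, 203, 220, 220, 213, 217, 214, 214, 211, 212, 209, 206, 208, 202, 203, 202, 202, 202, 199, 198, 191, 193, 190, 191, 190, 189, 185, 185, 186, 185, 175, 164, 153, 140, 127, 117, 233, 278, 275, 271, 271, 266, 264, 263, 261, 261, 255]
[734, 734, 734, 734, 735, 734, 733, 734, 732, 730, 732, 732, 730, 730, 729, 730, 730, 730, 731, 733, 733, 733, 734, 734, 734, 735, 736, 736, 736, 735, 735, 736, 735, 735, 736, 735, 737, 735, 735, 735, 735, 735, 735, 735, 735, 735, 735, 734, 735, 734, 734, 733, 734, 733, 733, 732, 732, 732, 732, 732, 732, 733, 732, 731, 732, 732, 731, 732, 732, 731, 731, 730, 731, 730, 730, 730, 729, 729, 730, 730, 730, 712, 677, 620, 554, 437, 304, 297, 281, 267, 270, 277, 278, 282, 283, 279, 279, 273, 269, 265]
40 107.7 111.2
50 103.0 106.1
60 98.2 101.0
70 93.4 95.9
80 88.5 90.6
90 83.6 85.3
100 78.6 80.0
110 73.5 74.5
120 68.3 69.0
130 63.1 63.4
140 57.8 57.8
150 52.5 52.0
160 47.1 46.2
170 41.6 40.4
```

View pics/w9.png

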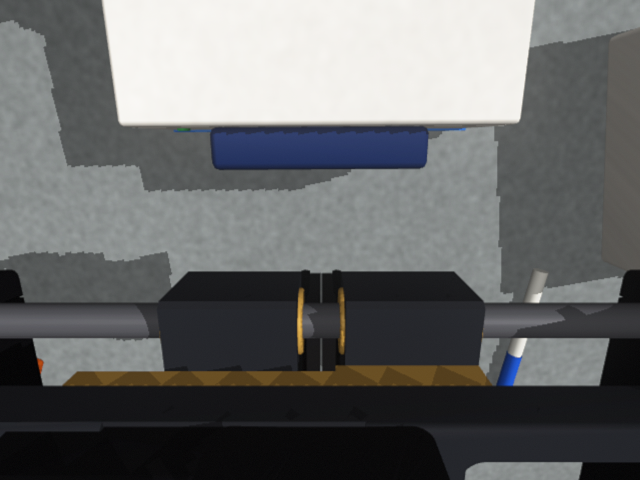

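The last view (12) shows the housing front edge at row 125.5 and the block's outer edge at row 169. That is 24.4 mm apart against 25 mm when home, so the carrier is home and nothing is touched.

```bash
python3 -c "
from station import *
print(finish_job())"
```

```text
the job is handed in; nothing more can be done
None
```

The blue-ended slide is in the reader and the carrier is pushed home. I handed the job in at about 30 s of the 62 s allowed; `finish_job` gives no verdict.

- **Slide on the warmer:** I pushed it along its lane with the shut fingers until it overhung the front edge by about 34 mm. Two cameras gave 33 and about 35 mm. I then pinched it by its long sides and lifted it.
- **Slide in the pocket:** I released it less than about 1 mm above the pocket floor. Checked before pushing the carrier, its frosted end was 49.6 mm before the pocket's middle (50 expected), centred sideways within about 0.3 mm. I could not see the slide again once the carrier was closed.
- **Carrier:** The force rose to about 15 N and motion stopped. The block's outer face then measured 24.4 mm in front of the housing, against 25 mm when home.
- **Other checks:** My attempt to compute the held slide's exact tilt with PnP failed, so I judged it level from its outline. The outline left room for about 2 degrees of droop in the hand. While pushing, the fingertips also rested on the warmer plate with about 6 N.
- **Bystanders:** I touched nothing else that I know of. The white slides looked in place when last in view, just after the lift, but I took no final picture of them or the other bench items.

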